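Open the push-and-turn varnish bottle and hold its cap over the neck

ROBOT

A 6-joint arm with a two-finger parallel gripper is mounted at the origin on the work surface. World frame = base frame: x ahead of the robot, y to its left, z up, the work surface at z = 0. Lengths are in mm, angles in degrees, forces in N, time in s.
With the tool pointing down it reaches from about 250 to 775 mm from the base axis. Payload 4 kg.
Tool frame: the origin (TCP) lies at the very end of the fingers, on their centre line; the grasp point (between the pads) lies 19 mm behind it; z points along the fingers, y is the line along which they close (so a half turn about z gives the same grasp; the last joint's range is limited). The gripper opens to 94 mm and grips with 3 to 60 N. Pads are 16 mm wide; open, the fingers measure 119 mm over their backs; the gripper's body (75 mm by 177 mm) begins 78 mm behind the grasp point.
Start: joints at [59.353, 4.996, 78.535, -0, 96.463, -5.907], TCP at [230.19, 499.533, 205.506] pointing down, gripper open.
Joint ranges: [-177.83, 177.83], [-43.37, 116.18], [15.69, 146.23], [-61.86, 241.86], [9.47, 152.12], [-147.06, 147.06]. Speed limits (degrees/s): [159.86, 159.86, 180, 180, 180, 180].

INTERFACE

Orientations are given as a 3x3 rotation matrix whose columns are the frame's x, y, z axes.
In Python, from workcell import robot, vision gives the robot as it stands. The module is installed in compiled form; this text tells all that it offers.
- The arm moves only by the tool carry_out, never from a script. Its argument "motion" is a list of rows, each a list of 3 entries, a list of its own where there are three numbers: the finger opening in cm, from 0 to 9.4, then the shift along the tool's x, y, z in cm, then the turn, a rotation vector about the tool's x, y, z in degrees. In form: [[gripper, [tx, ty, tz], [wx, wy, wz]], ...]. A call has 1 to 20 rows; each row shifts and turns the commanded pose from where the row before left it, along the tool's axes as they then stand; what a row does not reach is not made up. A row lasts 1/12 s, in which the tool goes at most 41.7 mm and 7.16 degrees, less where a joint would pass 70% of its speed; a pose out of reach is approached as far as the arm can. A call is refused whole if a number of a shift passes 4.17 or a number of a turn 7.16, either way. A call with a gripper value outside its range is refused whole. The fingers move at their own pace and stop on an object; "newtons" is the grip in N (left out, the last holds). Time passes only in rows, so rows that do not move let the fingers close. It gives the time, the measured TCP pose, the force, the opening and the grip force at its end, in the units of the state.
- robot.state(): the state, without advancing time (a new reading comes with each control period).
- vision.get_image(name): name is "side" or "top"; returns the picture (400x640x3 uint8, blue, green, red); there is no depth.
- vision.camera_model(name): a dict with "fx", "fy", "cx", "cy" (pixels), "k1" (the pictures are not rectified: a ray, as slopes to the right and down, at radius r is drawn at 1 + k1 r^2 times it, then the intrinsics apply), "rvec" (rotation vector, rad) and "tvec" (3), from world to camera coordinates, as OpenCV has them. Camera axes: x right, y down, z forward; pixel columns grow to the right and rows downward; lengths in mm; the calibration is good to about 2 mm. A picture is of the moment at which its call begins. camera_model takes no time and is no camera call.
- robot.hand_in(): hands the job in; it is judged then, once.
The state is a dict: "time": time; "joint_positions": joint angles; "dq": joint speeds; "joint_efforts": joint torques, N m; "ee_pos": TCP position; "orientation": TCP orientation; "force": force on the tool from outside, world axes, zero at the start; "torque": the same for the moment, N m; "opening": finger opening in mm; "finger_force": force on a finger pad.
Only numpy, scipy, OpenCV 4.12 (cv2) and the standard library are available. Lean on these libraries where they do the work, as an engineer would, in place of code of your own. Each camera call takes 0.05 s, during which the arm holds its last target. There are 200 camera calls.

TASK

Open the amber varnish bottle that is clipped in the orange holder: push its white safety cap straight down, keep it pushed while you twist it about sixty degrees anticlockwise (seen from above), then lift it off. Finish while still holding the cap: level, straight above the open neck and about 5 cm clear of it, so that drips fall back in; do not put it down or let go. Leave the glass pot, the tin, the cork board and the pin vice where they are.

Things in the scene. Friction and masses are not known exactly. Their poses are not given: they have to be found in the camera images.
- cap: White ribbed round push-and-turn cap, red radial mark on top, 44 mm diameter, 32 mm tall, 25 g; upper 15 mm solid, the rest a skirt. Grasp it from above across any diameter. Origin at the centre of its underside, z up, x along the red mark. Locked on, its underside is 100 mm and its top 132 mm above the worktop. It cannot turn clockwise, nor lift before it is turned.
- cap_top (a point): Centre of the cap's top face, 32 mm above its underside. A spring pushes the cap up: it takes 6 N to hold it 5 mm down, 8.5 N at the hard stop 9.5 mm down. Held 5 mm or more down (6 to 8 is good) it turns anticlockwise, seen from above, and lifts free at 43 to 78 degrees from locked (60 is best; a stop ends the turn at about 80).
- bottle: Amber glass bottle, 58 mm diameter up to 70 mm high, sloping to a 29 mm neck from 85 mm up, clipped in a round orange holder (90 mm diameter, 10 mm thick; jaws 73 mm across, top at 52 mm) fixed to the worktop: it cannot turn or tip. Origin at the centre of the holder's underside, z up along the bottle's axis, x through the white dash on the holder; the locked cap's red mark points that way.
- mouth (a point): Centre of the glass rim of the bottle's neck, on the bottle's axis, 107.5 mm above the worktop. A white springy pourer collar, 21 mm diameter, sits in it and stands 13.5 mm above the rim once the cap is off.
- varnish_pot: Bystander: sealed glass pot with a plain black lid, 54 mm diameter, 56 mm tall. Origin at the centre of its underside, z up.
- tin: Bystander: closed aluminium tin with a hinged lid, 73 x 103 x 30 mm (x, y, z). Origin at the centre of its underside.
- cork_board: Bystander: cork board 110 x 160 x 12 mm (x, y, z) with six round black miniature bases 25 mm wide and 4 mm thick stuck on it. Origin at the centre of its underside.
- pin_vice: Bystander: small steel pin vice with a brass nose, lying along its y axis, 96 mm long, 10 mm thick. Origin under its middle, on the worktop.
Not all that is in view belongs to the job. What is shaped like the cap but black or green is not meant.

How it is judged (in metres and radians):
On the way, in this order (a step that is already met when the one before it is completed fails the run):
1. the cap is pushed down at least 3 mm, not yet turned (z of cap in the frame of bottle below 0.097 m and angle between the x axis of cap and the x axis of bottle, either way round below 0.35 rad), for 0.05 s.
2. the cap, still on the neck, is turned at least 37 degrees from locked (z of cap in the frame of bottle below 0.104 m and horizontal distance between cap and mouth below 0.006 m and angle between the x axis of cap and the x axis of bottle, either way round above 0.65 rad), for 0.05 s.
At the end, for the whole second after the job is handed in: The gripper's fingers hold the cap still (under 30 mm/s) and level (within 14 degrees), its underside 30 to 110 mm above the glass rim and within 20 mm of the bottle's axis, not touching the bottle; the pot, tin, cork board and pin vice are within 20 mm of where they started (z of cap in the frame of mouth between 0.03 and 0.11 m and horizontal distance between cap and mouth below 0.02 m and angle between cap's own z axis and vertical below 0.25 rad and linear speed of cap below 0.03 m/s and contact force between the fingers and cap above 1 N and contact force between cap and bottle below 0.1 N and distance of each of varnish_pot, tin, cork_board, pin_vice from where it was at the start of the episode below 0.02 m); the arm keeps its last pose, push and grip.
It fails at once if the glass pot is moved more than 20 mm (distance of varnish_pot from where it was at the start of the episode above 0.02 m).
It fails at once if the tin is moved more than 20 mm (distance of tin from where it was at the start of the episode above 0.02 m).
It fails at once if the cork board is moved more than 20 mm (distance of cork_board from where it was at the start of the episode above 0.02 m).
It fails at once if the pin vice is moved more than 20 mm (distance of pin_vice from where it was at the start of the episode above 0.02 m).
It also fails if it takes over 35 s, if anything falls off the work surface, if the arm or the gripper's body presses on something with over 40 N, if the wrist force passes 120 N, or if a joint passes its speed limit or range.

## Working session

There is one attempt and no reset: what is moved stays moved. The work goes in short steps, Python scripts to look and compute and a tool call to move; the robot and the scene stay as the last step left them, time stands still between calls to the robot, and variables do not carry over. Pictures are saved under pics/ and viewed, at most 10 in all, crops included, and the job is handed in when it is done.

Besides the shell and the picture viewer there is one more tool, called by a JSON object that holds its "fn" and its "kwargs". carry_out: Moves the arm, as the interface text tells. Its arguments: {"type":"object","properties":{"motion":{"type":"array","items":{"type":"array"}},"newtons":{"type":"number"}},"required":["motion"]}

```bash
mkdir -p pics; cat > h.py <<'E'
import numpy as np, cv2
from workcell import robot, vision
def ray(cam,u,v):
    m=vision.camera_model(cam); R=cv2.Rodrigues(np.array(m['rvec'],float))[0]; t=np.array(m['tvec'],float).ravel()
    K=np.array([[m['fx'],0,m['cx']],[0,m['fy'],m['cy']],[0,0,1]])
    p=cv2.undistortPoints(np.array([[[u,v]]],float),K,np.array([m['k1'],0,0,0.]))[0,0]
    return -R.T@t, R.T@np.array([p[0],p[1],1])
def onz(cam,u,v,z):
    c,d=ray(cam,u,v); return c+d*(z-c[2])/d[2]
def proj(cam,P):
    m=vision.camera_model(cam); K=np.array([[m['fx'],0,m['cx']],[0,m['fy'],m['cy']],[0,0,1]])
    return cv2.projectPoints(np.array([P],float),np.array(m['rvec'],float),np.array(m['tvec'],float),K,np.array([m['k1'],0,0,0.]))[0][0,0]
E
python3 - <<'E'
from h import *
for n in('top','side'):
    cv2.imwrite(f'pics/{n}0.png',vision.get_image(n)); print(n,ray(n,320,200))
s=robot.state(); print(s)
E
```

```text
top (array([460.30761071, -46.36530679, 997.53380066]), array([ 0.09716793,  0.00900826, -0.99528315]))
side (array([312.49930865, 518.52275501, 615.00121237]), array([ 0.29883295, -0.70286735, -0.6455054 ]))
{'time': 0.1, 'joint_positions': array([ 5.93518032e+01,  5.03444786e+00,  7.86134197e+01, -4.38762705e-04,
        9.64629461e+01, -5.90724524e+00]), 'dq': array([-0.00715454, -0.08628975, -0.11808408,  0.00399927, -0.02251686,
       -0.02678471]), 'joint_efforts': array([ 1.99107417e-03, -3.41253662e+01, -3.03301048e+01,  7.19240913e-02,
        3.04007228e-02, -9.73984038e-05]), 'ee_pos': array([229.94451468, 499.0957878 , 204.44889306]), 'orientation': array([[-9.08208828e-01,  4.18516148e-01, -9.79371452e-04],
       [ 4.18517250e-01,  9.08207317e-01, -1.66777871e-03],
       [ 1.91479999e-04, -1.92457519e-03, -9.99998130e-01]]), 'force': array([-0.45547035,  0.61093536,  0.00653782]), 'torque': array([ 0.019876  ,  0.01052693, -0.01033539]), 'finger_force': 0.0, 'opening': 94.05503127572243}
```

View pics/top0.png

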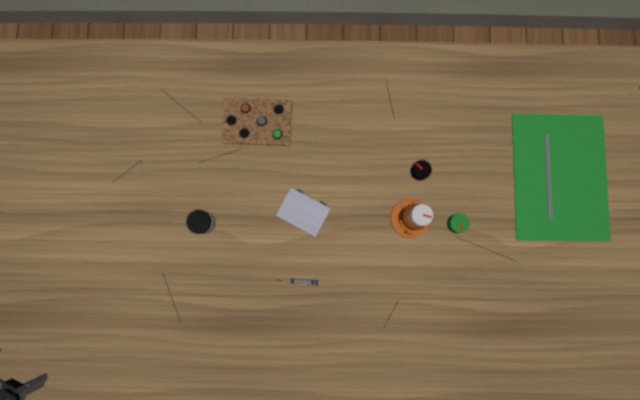

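View pics/side0.png

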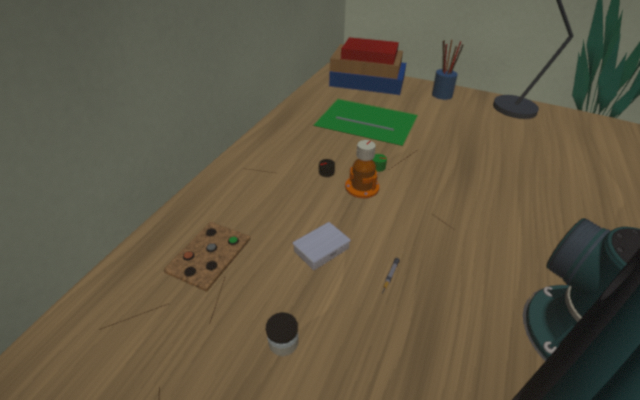

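The top view shows three cap-shaped things: white with a red mark at (422,216), on the amber bottle in the orange holder; black with a red mark at (421,170); and green at (459,224). The white one is meant, since it sits on the bottle. The side view agrees, with the white cap at (366,150). The pot is at (200,222), tin at (303,212), pin vice at (300,282) and cork board at (258,122), all in the top view.

```bash
python3 - <<'E'
from h import *
t=cv2.imread('pics/top0.png'); s=cv2.imread('pics/side0.png')
def white(im,roi):
    x,y,w,h=roi; hsv=cv2.cvtColor(im,cv2.COLOR_BGR2HSV); m=np.zeros(im.shape[:2],np.uint8)
    m[y:y+h,x:x+w]=cv2.inRange(hsv,(0,0,120),(179,60,255))[y:y+h,x:x+w]; return m
m=white(t,(400,195,45,45)); red=cv2.inRange(t,(0,0,110),(110,110,255)); 
hsv=cv2.cvtColor(t,cv2.COLOR_BGR2HSV)
red=cv2.inRange(hsv,(0,120,100),(5,255,255))|cv2.inRange(hsv,(170,100,100),(179,255,255)); box=np.zeros_like(red); box[203:230,410:436]=red[203:230,410:436]
c=max(cv2.findContours(m|box,0,2)[0],key=cv2.contourArea); (u,v),r=cv2.minEnclosingCircle(c); print('cap top',u,v,r,cv2.contourArea(c))
P=onz('top',u,v,132); print(P, [np.linalg.norm(onz('top',u+r,v,132)-P)])
ys,xs=np.nonzero(box); print(list(zip(xs,ys)))
q=np.array([onz('top',x,y,132)[:2]-P[:2] for x,y in zip(xs,ys)]); d=q.mean(0); print('mark dir deg',np.degrees(np.arctan2(d[1],d[0])),q)
# orange holder
o=cv2.inRange(hsv,(3,180,120),(14,255,255)); o[:195]=0;o[245:]=0
c=max(cv2.findContours(o,0,2)[0],key=cv2.contourArea); print('holder box',cv2.boundingRect(c)); (a,b),r2=cv2.minEnclosingCircle(c); print(onz('top',a,b,10),r2)
m=white(s,(345,130,40,40)); c=max(cv2.findContours(m,0,2)[0],key=cv2.contourArea); print('side cap',cv2.boundingRect(c), 'pred top centre',proj('side',P), proj('side',P-[0,0,32]))
for n,(x,y),z in(('black',(421,170),30),('green',(459,224),25),('tin',(303,212),30),('pot',(200,222),56)): print(n,onz('top',x,y,z))
a=cv2.resize(t[150:270,370:490],(560,560),interpolation=2); b=cv2.resize(s[120:200,330:390],None,fx=4,fy=4)
o=np.zeros((560,800,3),np.uint8); o[:,:560]=a; o[:320,560:800]=b; cv2.imwrite('pics/crop1.png',o)
E
```

```text
cap top 422.0 214.63333129882812 11.349159240722656 363.0
[ 517.95695609 -244.11684232  132.        ] [np.float64(22.883379247485063)]
[(np.int64(425), np.int64(215)), (np.int64(428), np.int64(216)), (np.int64(429), np.int64(216))]
mark dir deg -100.26550413911473 [[ -0.66050391  -6.03820799]
 [ -2.59639648 -12.06113439]
 [ -2.57046999 -14.07671196]]
holder box (391, 200, 36, 37)
[ 516.98310495 -243.12406034   10.        ] 18.617450714111328
side cap (357, 140, 19, 10) pred top centre [366.28926733 143.90873162] [365.16396632 155.07993941]
black [ 626.34694618 -266.29233915   30.        ]
green [ 504.98501714 -352.05501904   25.        ]
tin [5.27138615e+02 2.46751930e-01 3.00000000e+01]
pot [500.30658929 224.25276072  56.        ]
```

View pics/crop1.png

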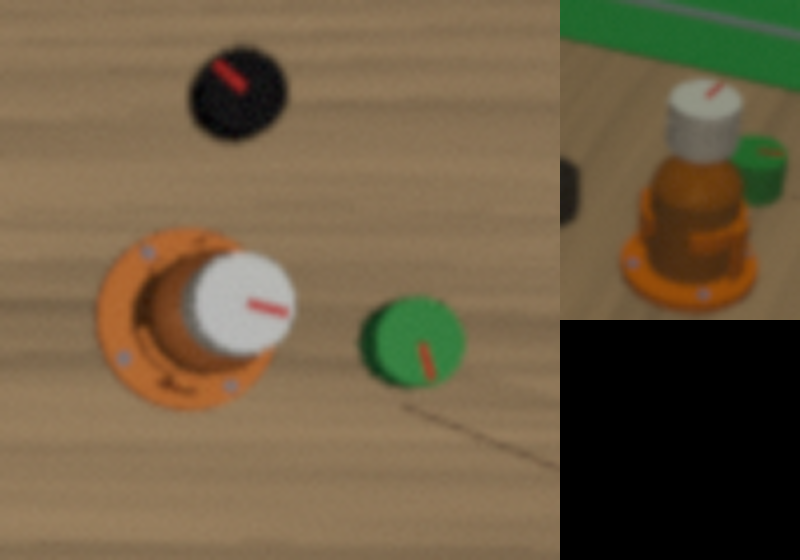

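The white cap is the one: red mark on top, about 23 mm radius, and its top centre lies at (518,-244,132). The holder centre falls within 1 mm of that. The mark points to about -100°. I'll go above it at travel height.

{"fn": "carry_out", "kwargs": {"motion": [[9.4,[-1.0,-0.97,0],[0,0,0]],[9.4,[-2.0,-1.94,0],[0,0,0]],[9.4,[-2.7,-2.62,0],[0,0,0]],[9.4,[-2.7,-2.62,0],[0,0,0]],[9.4,[-2.7,-2.62,0],[0,0,0]],[9.4,[-2.7,-2.62,0],[0,0,0]],[9.4,[-2.7,-2.62,0],[0,0,0]],[9.4,[-2.7,-2.62,0],[0,0,0]],[9.4,[-2.7,-2.62,0],[0,0,0]],[9.4,[-2.7,-2.62,0],[0,0,0]],[9.4,[-2.7,-2.62,0],[0,0,0]],[9.4,[-2.7,-2.62,0],[0,0,0]],[9.4,[-2.7,-2.62,0],[0,0,0]],[9.4,[-2.7,-2.62,0],[0,0,0]],[9.4,[-2.7,-2.62,0],[0,0,0]],[9.4,[-2.7,-2.62,0],[0,0,0]],[9.4,[-2.7,-2.62,0],[0,0,0]],[9.4,[-2.7,-2.62,0],[0,0,0]],[9.4,[-2.7,-2.62,0],[0,0,0]],[9.4,[-2.7,-2.62,0],[0,0,0]]]}}

```text
time: 1.77
ee_pos: [488.5, -173.5, 205.2]
orientation: [[-0.908, 0.419, -0.001], [0.419, 0.908, 0.0], [0.001, -0.0, -1.0]]
force: [1.2, 0.8, 0.6]
opening: 93.9
finger_force: 0.0
```

{"fn": "carry_out", "kwargs": {"motion": [[9.4,[-2.5,-2.4,0],[0,0,0]],[9.4,[-2,-2,0],[0,0,0]],[9.4,[-1.09,-1.0,0],[0,0,0]],[9.4,[0,0,0],[0,0,7.14]],[9.4,[0,0,0],[0,0,7.14]],[9.4,[0,0,0],[0,0,7.14]],[9.4,[0,0,0],[0,0,7.14]],[9.4,[0,0,0],[0,0,7.14]],[9.4,[0,0,0],[0,0,7.14]],[9.4,[0,0,0],[0,0,7.14]],[9.4,[0,0,0],[0,0,7.14]],[9.4,[0,0,0],[0,0,7.14]],[9.4,[0,0,0],[0,0,7.14]],[9.4,[0,0,0],[0,0,7.14]],[9.4,[0,0,0],[0,0,7.14]],[9.4,[0,0,0],[0,0,7.14]],[9.4,[0,0,0],[0,0,7.14]],[9.4,[0,0,0],[0,0,0]],[9.4,[0,0,0],[0,0,0]]]}}

```text
time: 3.35
ee_pos: [516.7, -243.8, 205.2]
orientation: [[0.567, 0.824, -0.001], [0.824, -0.567, 0.0], [-0.0, -0.001, -1.0]]
force: [-0.1, 0.1, 0.8]
opening: 93.8
finger_force: 0.0
```

```bash
python3 - <<'E'
from h import *
t=vision.get_image('top'); s=vision.get_image('side'); print(robot.state()['joint_positions'])
a=cv2.resize(t[150:270,370:470],(400,480),interpolation=2); b=cv2.resize(s[70:220,300:425],(400,480),interpolation=2)
cv2.imwrite('pics/close.png',np.hstack([a,b]))
E
```

```text
[-3.09266694e+01  7.77616649e+00  7.55022272e+01 -4.67850095e-03
  9.67465908e+01  3.65012817e+00]
```

View pics/close.png

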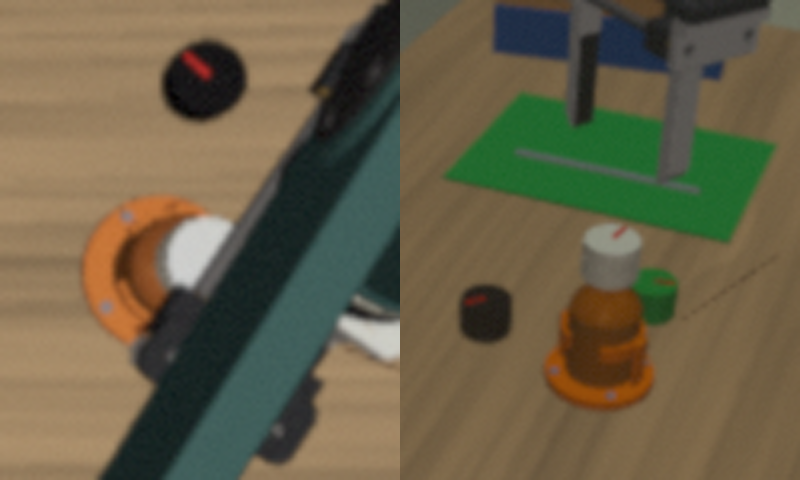

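The fingers straddle the white cap, which sits at (612,240) in the right half of the crop, with its red mark visible. Nothing else is in the way, so I'll descend and close gently first.

{"fn": "carry_out", "kwargs": {"motion": [[9.4,[0,0,2.5],[0,0,0]],[9.4,[0,0,3],[0,0,0]],[9.4,[0,0,2.5],[0,0,0]],[9.4,[0,0,1.5],[0,0,0]],[9.4,[0,0,0.4],[0,0,0]],[6,[0,0,0],[0,0,0]],[5,[0,0,0],[0,0,0]],[4.6,[0,0,0],[0,0,0]],[4,[0,0,0],[0,0,0]],[4,[0,0,0],[0,0,0]],[4,[0,0,0],[0,0,0]],[4,[0,0,0],[0,0,0]],[4,[0,0,0],[0,0,0]]], "newtons": 8}}

```text
time: 4.53
ee_pos: [517.6, -243.7, 106.7]
orientation: [[0.569, 0.822, 0.001], [0.822, -0.569, -0.0], [0.0, 0.001, -1.0]]
force: [2.1, -1.8, 0.6]
opening: 43.7
finger_force: 1.0
```

Closed at 43.7 mm, so it has the cap. There is a small sideways load along +y of the tool, which I'll relieve before gripping firmly.

{"fn": "carry_out", "kwargs": {"motion": [[4,[0,0.06,0],[0,0,0]],[4,[0,0,0],[0,0,0]],[4,[0,0,0],[0,0,0]],[4,[0,0,0],[0,0,0]]], "newtons": 40}}

```text
time: 4.87
ee_pos: [517.9, -243.9, 106.7]
orientation: [[0.569, 0.822, 0.0], [0.822, -0.569, 0.0], [0.0, -0.0, -1.0]]
force: [-1.4, 0.4, 1.6]
opening: 43.2
finger_force: 40.0
```

{"fn": "carry_out", "kwargs": {"motion": [[4,[0,0,0.2],[0,0,0]],[4,[0,0,0.2],[0,0,0]],[4,[0,0,0.15],[0,0,0]],[4,[0,0,0.15],[0,0,0]],[4,[0,0,0],[0,0,0]],[4,[0,0,0],[0,0,0]]]}}

```text
time: 5.37
ee_pos: [518.2, -244.1, 100.3]
orientation: [[0.569, 0.822, 0.001], [0.822, -0.569, -0.0], [0.0, 0.001, -1.0]]
force: [-2.1, 1.4, 7.1]
opening: 43.3
finger_force: 40.0
```

It is down 6.4 mm at about 6.5 N, which matches the spring figures. Next I turn 60° anticlockwise, which is negative about the tool's z.

{"fn": "carry_out", "kwargs": {"motion": [[4,[0,0,0.06],[0,0,0]],[4,[0,0,0],[0,0,-2]],[4,[0,0,0],[0,0,-4]],[4,[0,0,0],[0,0,-4]],[4,[0,0,0],[0,0,-4]],[4,[0,0,0],[0,0,-4]],[4,[0,0,0],[0,0,-4]],[4,[0,0,0],[0,0,-4]],[4,[0,0,0],[0,0,-4]]]}}

```text
time: 6.12
ee_pos: [518.6, -244.0, 100.0]
orientation: [[0.079, 0.997, 0.002], [0.997, -0.079, -0.0], [-0.0, 0.002, -1.0]]
force: [-1.2, 1.7, 6.6]
opening: 43.4
finger_force: 40.0
```

```bash
python3 - <<'E'
from h import *
s=robot.state(); print(s['force'],s['torque'],s['joint_positions'][5],s['ee_pos'])
i=vision.get_image('side'); cv2.imwrite('pics/turn.png',cv2.resize(i[110:210,310:420],(660,600),interpolation=2))
E
```

```text
[-1.19753337  1.74535045  6.62298329] [ 0.21083884  0.26349433 -0.01921444] -26.387832394502674 [ 518.60598844 -244.00327137   99.98612705]
```

View pics/turn.png

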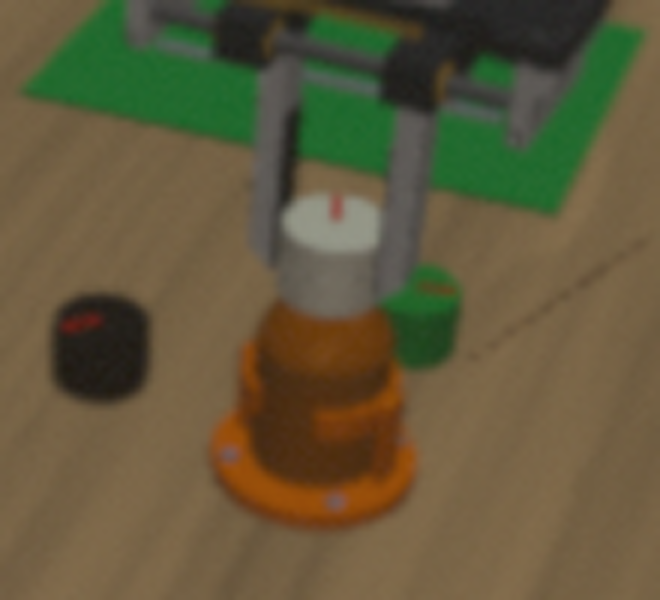

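The cap is down on the shoulder, and its red mark at (336,207) has swung anticlockwise with the fingers, so it isn't slipping. I'll turn it the remaining 30°.

{"fn": "carry_out", "kwargs": {"motion": [[4,[0,0,0],[0,0,-4]],[4,[0,0,0],[0,0,-4]],[4,[0,0,0],[0,0,-4]],[4,[0,0,0],[0,0,-4]],[4,[0,0,0],[0,0,-4]],[4,[0,0,0],[0,0,-4]],[4,[0,0,0],[0,0,-4]],[4,[0,0,0],[0,0,-2]],[4,[0,0,0],[0,0,0]],[4,[0,0,0],[0,0,0]]]}}

```text
time: 7.0
ee_pos: [518.7, -244.1, 100.0]
orientation: [[-0.428, 0.904, 0.002], [0.904, 0.428, -0.001], [-0.002, 0.002, -1.0]]
force: [-2.0, 1.5, 5.6]
opening: 43.4
finger_force: 40.0
```

```bash
python3 - <<'E'
from h import *
s=robot.state(); print(s['force'],s['torque'],s['joint_positions'][5],s['ee_pos'])
i=vision.get_image('side'); cv2.imwrite('pics/turn2.png',cv2.resize(i[110:210,310:420],(660,600),interpolation=2))
E
```

```text
[-2.01955911  1.5332327   5.62860021] [0.19335091 0.25192842 0.02947833] -56.20396040854889 [ 518.68650482 -244.08498821  100.04535455]
```

View pics/turn2.png

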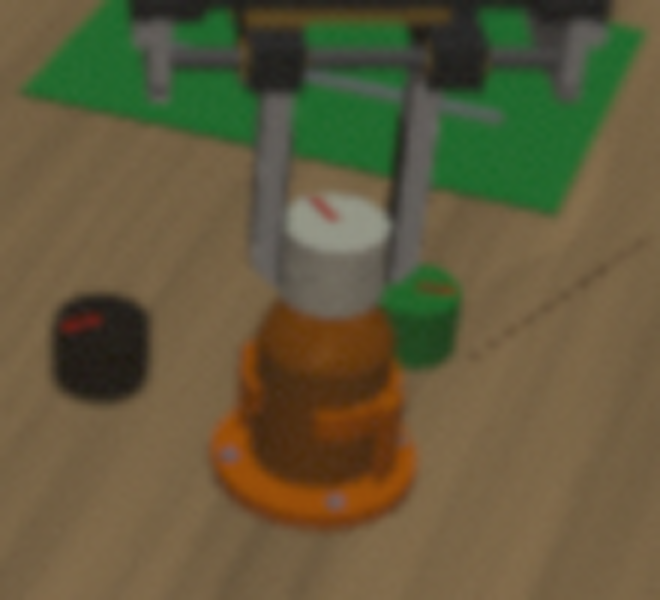

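The mark, now at (322,208), points up and left: 60° turned. I'll lift straight up, slowly at first. The underside goes from about 93.5 mm to 107.5 + 50 mm, a lift of 64 mm.

{"fn": "carry_out", "kwargs": {"motion": [[4,[0,0,-0.2],[0,0,0]],[4,[0,0,-0.3],[0,0,0]],[4,[0,0,-0.4],[0,0,0]],[4,[0,0,-0.4],[0,0,0]],[4,[0,0,0],[0,0,0]]]}}

```text
time: 7.47
ee_pos: [518.0, -244.1, 112.1]
orientation: [[-0.427, 0.904, 0.0], [0.904, 0.427, -0.0], [-0.0, -0.0, -1.0]]
force: [-0.4, -0.9, -0.4]
opening: 43.3
finger_force: 40.0
```

The cap rises above its locked height with almost no resistance, so it is free.

{"fn": "carry_out", "kwargs": {"motion": [[4,[0,0,-0.6],[0,0,0]],[4,[0,0,-0.8],[0,0,0]],[4,[0,0,-1],[0,0,0]],[4,[0,0,-1],[0,0,0]],[4,[0,0,-0.8],[0,0,0]],[4,[0,0,-0.6],[0,0,0]],[4,[0,0,-0.3],[0,0,0]],[4,[0,0,0],[0,0,0]],[4,[0,0,0],[0,0,0]],[4,[0,0,0],[0,0,0]],[4,[0,0,0],[0,0,0]],[4,[0,0,0],[0,0,0]]]}}

```text
time: 8.47
ee_pos: [517.7, -243.8, 162.2]
orientation: [[-0.427, 0.904, -0.001], [0.904, 0.427, 0.001], [0.001, -0.001, -1.0]]
force: [-0.2, 0.5, -1.5]
opening: 43.0
finger_force: 40.0
```

```bash
python3 - <<'E'
from h import *
s=robot.state(); print(s['force'],s['dq'].max(),s['ee_pos'],s['time'])
i=vision.get_image('side'); cv2.imwrite('pics/end.png',cv2.resize(i[90:210,310:420],(550,600),interpolation=2))
E
```

```text
[-0.19518538  0.5080867  -1.53485196] 0.05838194643825124 [ 517.67483879 -243.77623923  162.21890828] 8.4667
```

View pics/end.png

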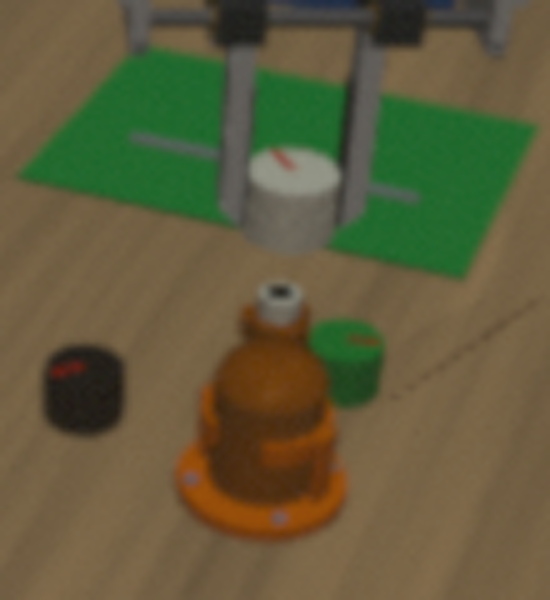

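The cap is held level at (292,195), straight above the open neck with its white collar at (280,300), about 48 mm above the rim. Nothing else was touched. Handing in.

```bash
python3 -c "
from workcell import robot
print(robot.hand_in())"
```

```text
the job is handed in; nothing more can be done
None
```

The bottle is open and the job handed in: the cap was pushed down 6.4 mm, turned 60° anticlockwise and lifted off, and the gripper still holds it level about 5 cm above the open neck; the hand-in did not report a verdict.

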